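# Release the battery tray by its concealed catch

## Robot

A 6-joint arm with a two-finger parallel gripper is mounted at the origin on a cart in front of the work surface, level with it; the furniture and walls round the work are solid. World frame = base frame: x ahead of the robot, y to its left, z up, the work surface at z = 0. Lengths are in mm, angles in rad, forces in N, time in s.
With the tool pointing down it reaches from about 350 to 875 mm from the base axis. Payload 4.2 kg.
Tool frame: the origin (TCP) lies on the centre line of the jaws, within the pads' length; the fingertips stand 14 mm ahead of it and the grasp point (between the pads) lies 5 mm behind it (tcp_to_tips is the distance from the TCP to the fingertips, in mm); z points along the fingers, y is the direction in which the jaws open and shut (so a half turn about z gives the same grasp; the last joint's range is limited). The gripper opens to 85 mm and grips with 20 to 120 N. Pads are 22 mm wide; open, the fingers measure 114 mm over their backs; the gripper's body (76 mm by 85 mm) begins 54 mm behind the grasp point. The pads swing forward as they close: fully open they stand 13 mm farther back than shut.
Start: joints at [-1.071, 0.385, 0.008, 0, -1.194, -0.259], TCP at [149.067, -606.942, 245.312] pointing down, gripper open.
Joint ranges: [-3.14, 3.14], [-1.21, 2.06], [-1.07, 1.41], [-3.16, 2.05], [-2.99, -0.16], [-3.1, 3.1]. Speed limits (rad/s): [2.79, 2.79, 3.14, 3.14, 3.14, 3.14].

## Interface

Orientations are given as a unit quaternion [x, y, z, w].
In Python, from bench import read_state, get_image, job_done, tcp_to_tips gives the robot as it stands. The module is installed in compiled form; this text tells all that it offers.
- The arm moves only by the tool play_rows, never from a script. Its argument "targets" is a list of rows, each an object of numbers: "gripper": the gripper's target within -1 to 1 (shut at 1, half-way at 0, fully open at -1); "tx", "ty", "tz": the shift along the tool's x, y, z scaled (see below); "spin": the turn about the tool's z scaled (see below). A call has 1 to 12 rows; each row is the pose to reach, as a shift and turn from the pose commanded when the call began, along the tool's axes at that moment; what a row does not reach only later rows make up. The controller multiplies each number of a shift by 0.25 m and each number of a turn by pi/4 rad. A row lasts 1/8 s, in which the tool goes at most 62.5 mm and 10.7 degrees, less where a joint would pass 70% of its speed; a pose out of reach is approached as far as the arm can. A call with a number of a shift or a turn outside -1 to 1 is refused whole. A call with a gripper value outside its range is refused whole. The fingers move at their own pace and stop on an object; the grip force is fixed at half the most. Time passes only in rows, so rows that repeat a pose let the fingers close. It gives the time, the measured TCP pose, the force and the opening at its end, in the units of the state.
- read_state(): the state, without advancing time (a new reading comes with each control period).
- get_image(name): name is "scene" or "top" or "wrist"; returns a dict with "frame" (480x640x3 uint8, red, green, blue), "depth" (480x640 float32, mm along the optical axis (not along the pixel's ray), 0 where there is no reading), "mtx" (3x3 intrinsics, pixels), "k1" (the pictures are not rectified: a ray, as slopes to the right and down, at radius r is drawn at 1 + k1 r^2 times it, then the intrinsics apply), "world_to_cam" (4x4, takes a point from world to camera coordinates). Camera axes: x right, y up, looking along -z (the intrinsics and any distortion apply to the point x, -y, -z); pixel columns grow to the right and rows downward; lengths in mm; the calibration is good to about 2 mm. A picture is of the moment at which its call begins.
- job_done(): hands the job in, once; it reports no verdict.
The state is a dict: "clock": time; "joints": joint angles; "joint_vel": joint speeds; "joint_efforts": joint torques, N m; "position": TCP position; "ee_rot": TCP orientation; "contact_force": force on the tool from outside, world axes, zero at the start; "wrist_torque": the same for the moment, N m; "gripper_width": finger opening in mm.
Only numpy, scipy, OpenCV 4.12 (cv2) and the standard library are available. Lean on these libraries where they do the work, as an engineer would, in place of code of your own. Each camera call takes 0.05 s, during which the arm holds its last target.

## Task

The grey power box hides the catch of its battery tray: one of the five look-alike panels along its flat top sits a hair lower than its neighbours and gives when pressed. Feel along the panels with the fingertips, pressing gently, and push the catch in until the battery tray springs out at the front, then let the catch rise again and draw clear. Touch and press only: lift nothing, and leave the things standing and lying around the box as they are.

Things in the scene. Friction and masses are not known exactly. Their poses are not given: they have to be found in the camera images.
- power_box: grey power box with a black battery tray, fixed to the table; 130 (x) by 270 (y) by 70 mm (z). Origin: centre of its underside, on the table; x points to its back, y along its length to its left, z up. Its flat top, z = 70, carries a row of five look-alike grey panels.
- panel_row (a point): middle of the row of five panels, on the box top (box x = y = 0, z = 70 mm; axes as the box). Panel centres at y = -96, -48, 0, 48, 96 mm, each 71 (x) by 47 (y). Four are rigid, flush at z = 70 mm. One, a different one each run, is the catch: same look, face 1.5 mm lower, gives 5 mm down. Shut fingertips fit on one panel; resting also on a neighbour or rim they cannot push it in.
- catch (a joint): how far the concealed catch is pushed in (m): 0 at rest, 0.005 at its stop. Sprung: about 1.2 N starts it, 4.2 N brings it to its stop; it lets the tray go at about 0.003, and rises again by itself when released.
- battery_tray (a joint): how far the battery tray stands out of the lower front (-x face) of the power box (m): 0 shut and latched, 0.035 fully out. Its own spring drives it out when the catch is pushed in, and it stays out; it cannot be pulled while latched. Its black front cover, 256 (y) by 34 mm (z = 8 to 42 mm), is flush with the box front when shut.
- vial_a1: small glass sample vial with white cap and beige content, 23 mm across, 56 tall, standing loose behind the power box. Origin: centre of its underside. A bystander, to be left alone.
- vial_b2: small glass sample vial with black cap and grey-blue content, 23 mm across, 56 tall, standing loose behind the power box. Origin: centre of its underside. A bystander, to be left alone.
- masking_tape: roll of tan masking tape, 104 across, 25 tall, lying loose to the left of the box. Origin: centre of its underside. A bystander, to be left alone.
- marker: white and green marker pen, 135 long along its y, 17 thick, lying loose to the left of the box. Origin: centre of its underside. A bystander, to be left alone.
- mix_cup_a: white mixing cup, 57 across, 48 tall, standing loose to the right of the box. Origin: centre of its underside. A bystander, to be left alone.
- paint_tube_b: white and green paint tube, 136 long along its y, 40 wide, 27 high, lying loose to the right of the box. Origin: centre of its underside. A bystander, to be left alone.
- swab_tub: round clear tub of pink cotton buds, 77 across, 80 tall, standing loose at the near right. Origin: centre of its underside. A bystander, to be left alone.

How it is judged (in metres and radians):
On the way:
1. the concealed catch is pushed in, at least 3 mm, by the fingers (value of joint catch above 0.003 m and contact force between the fingers and anything else above 1 N), for 0.05 s.
At the end, for the whole second after the job is handed in: the battery tray stands out at least 28 mm, the catch has risen again to within 1.5 mm of rest, and the bystanders stand still where they were (within 15 mm) (value of joint battery_tray above 0.028 m and value of joint catch below 0.0015 m and linear speed of each of vial_a1, vial_b2, masking_tape, marker, mix_cup_a, paint_tube_b, swab_tub below 0.02 m/s); the robot touches nothing.
It fails at once if a bystander is lifted, carried or pushed more than 15 mm (distance of any of vial_a1, vial_b2, masking_tape, marker, mix_cup_a, paint_tube_b, swab_tub from where it was at the start of the episode above 0.015 m).
It fails at once if a vial, the cup or the tub is knocked over (angle between any of vial_a1, vial_b2, mix_cup_a, swab_tub's own z axis and vertical above 0.5 rad).
It fails at once if anything is leaned on with more than 60 N (contact force between the fingers and anything else above 60 N).
It also fails if it takes over 42 s, if anything falls off the work surface, if the arm or the gripper's body presses on something with over 40 N, if the wrist force passes 120 N, or if a joint passes its speed limit or range.

## Working session

There is one attempt and no reset: what is moved stays moved. The work goes in short steps, Python scripts to look and compute and a tool call to move; the robot and the scene stay as the last step left them, time stands still between calls to the robot, and variables do not carry over. Pictures are saved under pics/ and viewed, and the job is handed in when it is done.

Besides the shell and the picture viewer there is one more tool, called after "Call:" as a command line: name --argument value ..., lists and objects as JSON in quotes. play_rows: Moves the arm, as the interface text tells. Its arguments: {"type":"object","properties":{"targets":{"type":"array","items":{"type":"object","properties":{"gripper":{"type":"number"},"tx":{"type":"number","minimum":-1,"maximum":1},"ty":{"type":"number","minimum":-1,"maximum":1},"tz":{"type":"number","minimum":-1,"maximum":1},"spin":{"type":"number","minimum":-1,"maximum":1}}}}},"required":["targets"]}

```bash
mkdir -p pics; cat > h.py <<'E'
import numpy as np, cv2
from bench import *
def grab(n,tag):
    im=get_image(n); cv2.imwrite(f'pics/{tag}.png',im['frame'][:,:,::-1]); np.savez(f'pics/{tag}.npz',**im); return im
def unproj(im,u,v,z=None,depth=None):
    K=im['mtx']; x=(u-K[0,2])/K[0,0]; y=(v-K[1,2])/K[1,1]
    d=np.array([x,y]); r=d.copy()
    for _ in range(20): r=d/(1+im['k1']*(r@r))
    c=np.array([r[0],-r[1],-1.0]); M=np.linalg.inv(im['world_to_cam'])
    o=M[:3,3]; w=M[:3,:3]@c
    t=(z-o[2])/w[2] if z is not None else depth
    return o+t*w
def proj(im,p):
    c=im['world_to_cam']@np.r_[p,1]; x,y=c[0]/-c[2],-c[1]/-c[2]; s=1+im['k1']*(x*x+y*y)
    K=im['mtx']; return K[0,0]*x*s+K[0,2],K[1,1]*y*s+K[1,2]
E
python3 - <<'E'
from h import *
for n in('scene','top'): 
    im=grab(n,n+'0'); print(n,np.linalg.inv(im['world_to_cam'])[:3,3])
print(read_state())
E
```

```text
scene [-627.75365213  658.60104075  878.4695045 ]
top [ 269.29122899   45.16572159 1429.78681961]
{'clock': 0.1, 'joints': array([-1.07141310e+00,  3.85491389e-01,  6.76817643e-03, -4.34580342e-04,
       -1.19398530e+00, -2.58606692e-01]), 'joint_vel': array([ 0.00131056, -0.00130787,  0.00239634,  0.00322611,  0.00107456,
        0.00200493]), 'joint_efforts': array([-3.85861240e-04, -3.93319237e+01,  1.88928705e+01,  4.19799417e+00,
       -2.59076071e-03, -1.44704675e-06]), 'position': array([ 148.94331194, -606.49198737,  244.32614326]), 'ee_rot': array([-1.20018047e-01,  9.92771229e-01,  9.62972584e-04, -1.66105467e-04]), 'contact_force': array([-0.07867867,  0.83323385,  0.02036258]), 'wrist_torque': array([ 0.01246802, -0.00662917,  0.01019281]), 'gripper_width': 85.15648060263891}
```

View pics/top0.png

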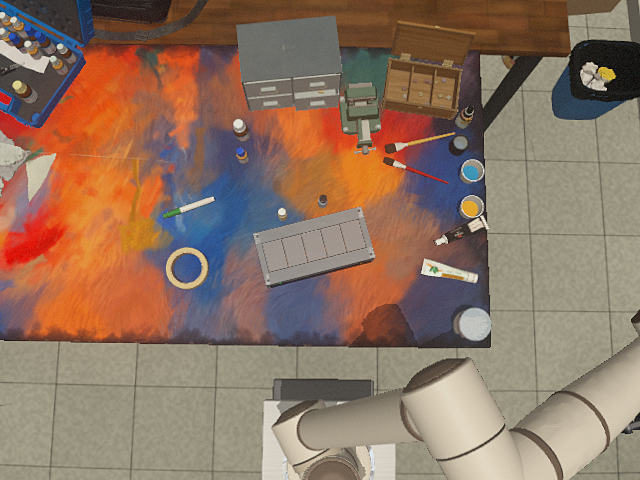

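View pics/scene0.png

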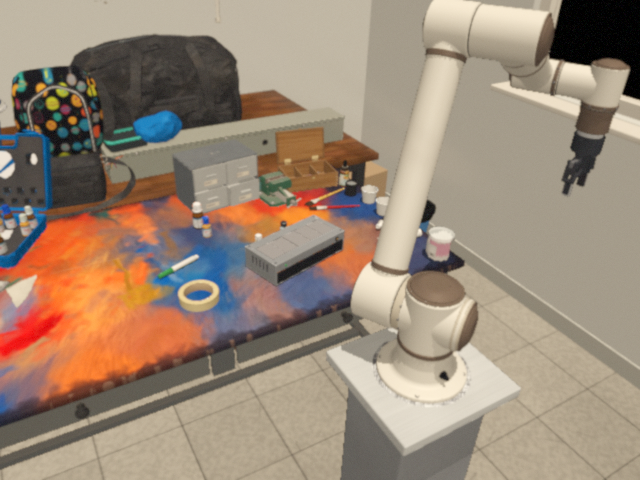

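The box lies at about (314,247) in the top view, with the panel row running from (270,262) to (355,237). The vials stand behind it at (282,213) and (322,200), and the cup, tube and tub are to its right. I'll zoom in to measure it.

```bash
python3 - <<'E'
from h import *
im=dict(np.load('pics/top0.npz')); f=im['frame'][:,:,::-1]
c=cv2.resize(f[190:305,235:395],None,fx=5,fy=5,interpolation=cv2.INTER_CUBIC); cv2.imwrite('pics/crop.png',c)
d=im['depth']
# points of whole image with height ~70
pts=[]
for v in range(190,305):
  for u in range(235,395):
    p=unproj(im,u,v,depth=d[v,u])
    if 60<p[2]<80: pts.append([*p,u,v])
pts=np.array(pts); print(len(pts),np.median(pts[:,2]),pts[:,2].std())
r=cv2.minAreaRect(pts[:,:2].astype(np.float32)); print(r)
print(cv2.boxPoints(r))
E
```

```text
6003 69.79105849491157 2.9576254178930386
((540.7649536132812, 47.399986267089844), (180.24502563476562, 270.5917053222656), 15.451005935668945)
[[ 417.85486  153.79614]
 [ 489.94434 -107.01601]
 [ 663.67505  -58.99617]
 [ 591.5856   201.81598]]
```

View pics/crop.png

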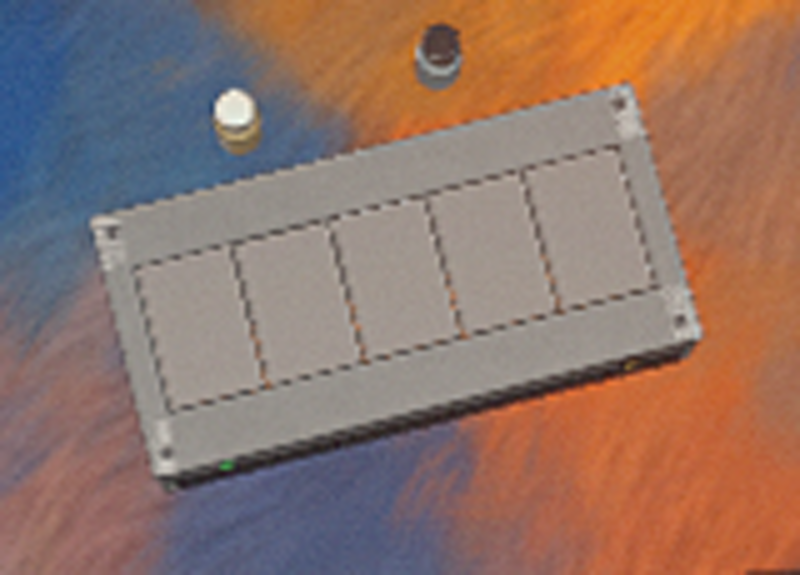

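```bash
python3 - <<'E'
from h import *
from scipy.spatial.transform import Rotation as R
im=dict(np.load('pics/top0.npz'))
g=lambda x,y:unproj(im,(x+.5)/5-.5+235,(y+.5)/5-.5+190,z=70)
A,B,C,D=[g(*p) for p in((137,267),(620,148),(657,288),(172,410))]
print(A,B,C,D); c=(A+B+C+D)/4; y=(A+D-B-C); print('c',c,'len',np.linalg.norm(y)/2,'wid',np.linalg.norm(A+B-C-D)/2)
yaw=np.degrees(np.arctan2(-y[0],y[1])); print('yaw',yaw)
# outer corners
Q=[g(*p) for p in((93,218),(628,86),(700,338),(165,475))]; print('outer',sum(Q)/4, np.linalg.norm(Q[0]-Q[1]),np.linalg.norm(Q[1]-Q[2]));yy=Q[0]+Q[3]-Q[1]-Q[2];print(np.degrees(np.arctan2(-yy[0],yy[1])))
s=read_state(); Rm=R.from_quat(s['ee_rot']).as_matrix(); print(Rm, tcp_to_tips)
a=np.radians(yaw); ey=np.array([-np.sin(a),np.cos(a),0]); p=s['position']
for k in(-96,-48,0,48,96):
  q=c+k*ey; q[2]=0; print(k,q, 'tool shift to tips z=110:',Rm.T@(q+[0,0,124]-p)/250)
print('tool yaw',np.degrees(np.arctan2(Rm[1,0],Rm[0,0])))
E
```

```text
[521.23423765 164.26852893  70.        ] [583.15005892 -66.66581035  70.        ] [514.84593095 -84.44523503  70.        ] [452.56847675 145.67273868  70.        ]
c [517.94967607  39.70755556  70.        ] len 238.74317005109012 wid 70.8588503935483
yaw 15.075881344929785
outer [517.81615853  39.68252008  70.        ] 265.7537791522352 127.76427874503794
15.206378495822245
[[-9.71191281e-01 -2.38300609e-01 -5.60957636e-04]
 [-2.38301249e-01  9.71189482e-01  1.87215164e-03]
 [ 9.86612789e-05  1.95189426e-03 -9.99998090e-01]] 14.0
-96 [542.91909078 -52.98833609   0.        ] tool shift to tips z=110: [-2.0581533   1.77374957  0.48456461]
-48 [530.43438342  -6.64039027   0.        ] tool shift to tips z=110: [-2.05383224  1.96570057  0.48493971]
0 [517.94967607  39.70755556   0.        ] tool shift to tips z=110: [-2.04951117  2.15765158  0.4853148 ]
48 [505.46496871  86.05550138   0.        ] tool shift to tips z=110: [-2.04519011  2.34960258  0.4856899 ]
96 [492.98026135 132.40344721   0.        ] tool shift to tips z=110: [-2.04086905  2.54155358  0.48606499]
tool yaw -166.21369957647212
```

Call:
play_rows --targets '[{"tx": -0.1,"ty": 0.09,"gripper": 1},{"tx": -0.2,"ty": 0.18,"gripper": 1},{"tx": -0.35,"ty": 0.31,"gripper": 1},{"tx": -0.5,"ty": 0.44,"gripper": 1},{"tx": -0.65,"ty": 0.57,"gripper": 1},{"tx": -0.8,"ty": 0.7,"gripper": 1},{"tx": -0.9,"ty": 0.8,"gripper": 1},{"tx": -1,"ty": 0.89,"gripper": 1},{"tx": -1,"ty": 0.89,"gripper": 1}]'

```text
invalid input
```

Call:
play_rows --targets '[{"tx": -0.1,"ty": 0.09,"gripper": 1},{"tx": -0.2,"ty": 0.18,"gripper": 1},{"tx": -0.35,"ty": 0.31,"gripper": 1},{"tx": -0.5,"ty": 0.44,"gripper": 1},{"tx": -0.65,"ty": 0.57,"gripper": 1},{"tx": -0.8,"ty": 0.7,"gripper": 1},{"tx": -0.9,"ty": 0.8,"gripper": 1},{"tx": -1,"ty": 0.89,"gripper": 1},{"tx": -1,"ty": 0.89,"gripper": 1,"spin": -0.029},{"tx": -1,"ty": 0.89,"gripper": 1,"spin": -0.029}]'

```text
invalid input
```

```bash
cat > t.py <<'E'
from h import *
from scipy.spatial.transform import Rotation as R
s=read_state(); Rm=R.from_quat(s['ee_rot']).as_matrix(); p=s['position']
c=np.array([518.,39.7,0]); a=np.radians(15.1); ey=np.array([-np.sin(a),np.cos(a),0])
print('clock',s['clock'],p,'F',s['contact_force'],'w',s['gripper_width'],'yaw',np.degrees(np.arctan2(Rm[1,0],Rm[0,0])),'tiltz',Rm[:,2])
for k in(-96,-48,0,48,96): print(k,Rm.T@(c+k*ey+[0,0,14+80]-p)/250)
E
python3 - <<'E'
exec(open('t.py').read())
grab('wrist','w1'); grab('top','top1')
E
```

```text
clock 0.1 [ 148.94331194 -606.49198737  244.32614326] F [-0.07867867  0.83323385  0.02036258] w 85.15648060263891 yaw -166.21369957647212 tiltz [-5.60957636e-04  1.87215164e-03 -9.99998090e-01]
-96 [-2.05851503  1.77344169  0.6045642 ]
-48 [-2.05411317  1.96539086  0.6049393 ]
0 [-2.04971131  2.15734003  0.6053144 ]
48 [-2.04530944  2.3492892   0.6056895 ]
96 [-2.04090758  2.54123836  0.6060646 ]
```

Call:
play_rows --targets '[{"tx": -0.1,"ty": 0.09,"tz": 0,"spin": 0,"gripper": 1},{"tx": -0.2,"ty": 0.18,"tz": 0,"spin": 0,"gripper": 1},{"tx": -0.35,"ty": 0.31,"tz": 0,"spin": 0,"gripper": 1},{"tx": -0.5,"ty": 0.44,"tz": 0,"spin": 0,"gripper": 1},{"tx": -0.65,"ty": 0.57,"tz": 0,"spin": 0,"gripper": 1},{"tx": -0.8,"ty": 0.7,"tz": 0,"spin": 0,"gripper": 1},{"tx": -0.9,"ty": 0.8,"tz": 0,"spin": 0,"gripper": 1},{"tx": -1,"ty": 0.89,"tz": 0,"spin": 0,"gripper": 1},{"tx": -1,"ty": 0.89,"tz": 0,"spin": 0,"gripper": 1}]'

```text
clock: 1.32
position: [339.6, -329.9, 245.4]
ee_rot: [-0.122, 0.993, 0.0, 0.0]
contact_force: [-0.1, -0.9, -0.1]
gripper_width: -0.3
```

Call:
play_rows --targets '[{"tx": -0.1,"ty": 0.09,"tz": 0,"spin": 0,"gripper": 1},{"tx": -0.2,"ty": 0.18,"tz": 0,"spin": 0,"gripper": 1},{"tx": -0.35,"ty": 0.31,"tz": 0,"spin": 0,"gripper": 1},{"tx": -0.5,"ty": 0.44,"tz": 0,"spin": 0,"gripper": 1},{"tx": -0.65,"ty": 0.57,"tz": 0,"spin": 0,"gripper": 1},{"tx": -0.8,"ty": 0.7,"tz": 0,"spin": 0,"gripper": 1},{"tx": -0.9,"ty": 0.8,"tz": 0,"spin": 0,"gripper": 1},{"tx": -1,"ty": 0.89,"tz": 0,"spin": -0.029,"gripper": 1},{"tx": -1,"ty": 0.89,"tz": 0,"spin": -0.029,"gripper": 1},{"tx": -1,"ty": 0.89,"tz": 0,"spin": -0.029,"gripper": 1}]'

```text
clock: 2.58
position: [528.1, -56.3, 245.0]
ee_rot: [-0.131, 0.991, -0.0, -0.001]
contact_force: [0.3, -0.6, -0.3]
gripper_width: -0.2
```

```bash
python3 - <<'E'
exec(open('t.py').read())
grab('wrist','w1'); grab('top','top1')
E
```

```text
clock 2.575 [528.10345495 -56.30747747 244.97467679] F [ 0.34381053 -0.59125428 -0.32066205] w -0.1927213576443974 yaw -164.94772240343602 tiltz [-1.06111826e-03 -2.00124231e-04 -9.99999417e-01]
-96 [-0.06167549 -0.00270053  0.60383243]
-48 [-0.06151557  0.18929941  0.60384841]
0 [-0.06135565  0.38129934  0.60386439]
48 [-0.06119573  0.57329927  0.60388036]
96 [-0.06103581  0.7652992   0.60389634]
```

View pics/w1.png

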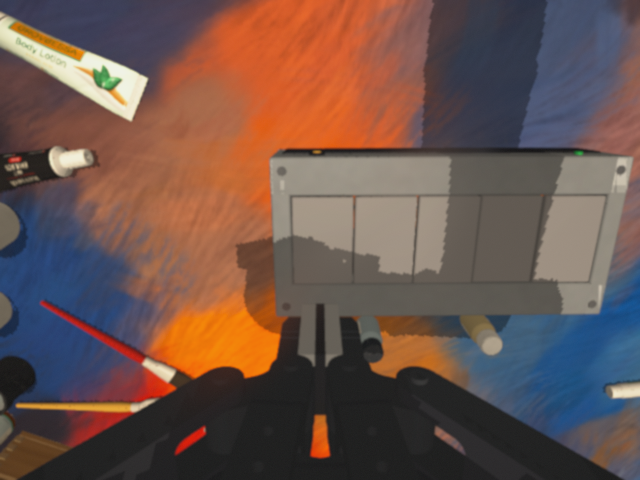

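The wrist view shows the box square to the tool. The panel row runs from (291,195) to (605,285), and the shut fingertips are near (320,305). I'll cross-check the position and see whether the depth gives a hint.

```bash
python3 - <<'E'
from h import *
im=dict(np.load('pics/w1.npz'))
Q=[unproj(im,*p,z=70) for p in((291,196),(605,195),(592,285),(292,285))]
for q in Q: print(q)
print(sum(Q)/4); y=(Q[1]+Q[2]-Q[0]-Q[3]); print(np.degrees(np.arctan2(-y[0],y[1])),np.linalg.norm(y)/2)
d=im['depth']; c=np.array([518,39.7,0]);a=np.radians(15.1)
ex=np.array([np.cos(a),np.sin(a),0]);ey=np.array([-np.sin(a),np.cos(a),0])
P=[[] for _ in range(5)]
for v in range(190,295):
  for u in range(285,612):
    p=unproj(im,u,v,depth=d[v,u]); X=(p-c)@ex;Y=(p-c)@ey
    for i,k in enumerate((-96,-48,0,48,96)):
      if abs(X)<30 and abs(Y-k)<18:P[i].append(p[2])
for q in P: print(len(q),np.median(q),np.mean(q),np.std(q))
E
```

```text
[517.06230032 -81.91853064  70.        ]
[453.73999719 147.52643024  70.        ]
[524.01346858 171.95639969  70.        ]
[587.28282053 -63.7168665   70.        ]
[520.52464666  43.4618582   70.        ]
15.225444617978356 241.01888530491823
3450 70.65588664291641 70.65382344762784 0.7028164854369472
3471 70.63246185426397 70.20466986897416 5.014279117265918
3435 70.64958857237235 70.3773557376599 3.727853983976845
3347 69.2455531850747 69.24830244306419 1.1912816096191339
3305 70.75214719548109 70.7177645121278 1.366951292150654
```

The depth suggests the panel at y=+48 is about 1.4 mm lower than the others. I'll go above it and check by touch.

Call:
play_rows --targets '[{"tx": -0.02,"ty": 0.15,"tz": 0,"spin": 0,"gripper": 1},{"tx": -0.04,"ty": 0.3,"tz": 0,"spin": 0,"gripper": 1},{"tx": -0.068,"ty": 0.45,"tz": 0.1,"spin": 0,"gripper": 1},{"tx": -0.068,"ty": 0.577,"tz": 0.2,"spin": 0,"gripper": 1},{"tx": -0.068,"ty": 0.577,"tz": 0.35,"spin": 0,"gripper": 1},{"tx": -0.068,"ty": 0.577,"tz": 0.5,"spin": 0,"gripper": 1},{"tx": -0.068,"ty": 0.577,"tz": 0.58,"spin": 0,"gripper": 1},{"tx": -0.068,"ty": 0.577,"tz": 0.6,"spin": 0,"gripper": 1},{"tx": -0.068,"ty": 0.577,"tz": 0.6,"spin": 0,"gripper": 1},{"tx": -0.068,"ty": 0.577,"tz": 0.6,"spin": 0,"gripper": 1}]'

```text
clock: 3.92
position: [508.1, 88.2, 96.5]
ee_rot: [-0.131, 0.991, 0.0, 0.001]
contact_force: [0.0, -0.3, 0.6]
gripper_width: -0.5
```

```bash
python3 - <<'E'
exec(open('t.py').read())
grab('wrist','w2'); im=grab('top','top2')
cv2.imwrite('pics/crop2.png',cv2.resize(im['frame'][190:305,235:395,::-1],None,fx=5,fy=5,interpolation=cv2.INTER_CUBIC))
E
```

```text
clock 3.925 [508.09407913  88.20599889  96.50745455] F [ 0.03782356 -0.25092136  0.64512151] w -0.461213197954161 yaw -164.91027172170863 tiltz [ 2.29498252e-03  9.84049743e-04 -9.99996882e-01]
-96 [ 0.01220903 -0.58165269  0.00979454]
-48 [ 0.01224345 -0.3896527   0.00986217]
0 [ 0.01227787 -0.19765272  0.00992979]
48 [ 0.01231229 -0.00565273  0.00999742]
96 [0.01234671 0.18634725 0.01006505]
```

View pics/w2.png

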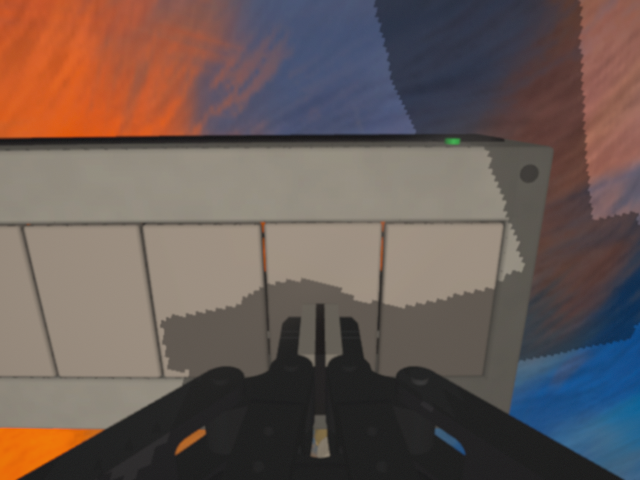

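The tips at (320,305) are centred between the panel edges, at columns 265 and 382. I'll descend slowly.

Call:
play_rows --targets '[{"tx": 0,"ty": 0,"tz": 0.02,"spin": 0,"gripper": 1},{"tx": 0,"ty": 0,"tz": 0.04,"spin": 0,"gripper": 1},{"tx": 0,"ty": 0,"tz": 0.044,"spin": 0,"gripper": 1},{"tx": 0,"ty": 0,"tz": 0.048,"spin": 0,"gripper": 1},{"tx": 0,"ty": 0,"tz": 0.048,"spin": 0,"gripper": 1}]'

```text
clock: 4.65
position: [507.4, 88.2, 83.2]
ee_rot: [-0.131, 0.991, -0.0, -0.0]
contact_force: [-0.1, -0.5, -0.8]
gripper_width: 0.1
```

Call:
play_rows --targets '[{"tx": 0,"ty": 0,"tz": 0.004,"spin": 0,"gripper": 1},{"tx": 0,"ty": 0,"tz": 0.004,"spin": 0,"gripper": 1}]'

```text
clock: 4.9
position: [507.5, 88.2, 82.4]
ee_rot: [-0.131, 0.991, 0.0, 0.0]
contact_force: [-0.5, -0.0, 0.7]
gripper_width: 0.1
```

Call:
play_rows --targets '[{"tx": 0,"ty": 0,"tz": 0.004,"spin": 0,"gripper": 1},{"tx": 0,"ty": 0,"tz": 0.004,"spin": 0,"gripper": 1}]'

```text
clock: 5.15
position: [507.5, 88.2, 81.5]
ee_rot: [-0.131, 0.991, 0.0, 0.0]
contact_force: [-0.5, -0.2, 2.6]
gripper_width: -0.0
```

Call:
play_rows --targets '[{"tx": 0,"ty": 0,"tz": 0.004,"spin": 0,"gripper": 1},{"tx": 0,"ty": 0,"tz": 0.004,"spin": 0,"gripper": 1}]'

```text
clock: 5.4
position: [507.5, 88.2, 80.4]
ee_rot: [-0.131, 0.991, 0.0, 0.0]
contact_force: [-0.8, -0.3, 3.1]
gripper_width: 0.1
```

It gives softly: the tips are at 66.4 mm, below flush, with only 3 N. So this is the catch. I'll press on.

Call:
play_rows --targets '[{"tx": 0,"ty": 0,"tz": 0.004,"spin": 0,"gripper": 1},{"tx": 0,"ty": 0,"tz": 0.008,"spin": 0,"gripper": 1},{"tx": 0,"ty": 0,"tz": 0.009,"spin": 0,"gripper": 1},{"tx": 0,"ty": 0,"tz": 0.009,"spin": 0,"gripper": 1},{"tx": 0,"ty": 0,"tz": 0.009,"spin": 0,"gripper": 1}]'

```text
clock: 6.02
position: [507.5, 88.2, 78.2]
ee_rot: [-0.131, 0.991, 0.0, 0.0]
contact_force: [0.2, 1.0, 3.5]
gripper_width: -0.1
```

```bash
python3 - <<'E'
from h import *
grab('wrist','w3'); im=grab('scene','sc3')
cv2.imwrite('pics/sc3c.png',cv2.resize(im['frame'][190:300,220:380,::-1],None,fx=5,fy=5))
E
```

```text
(no output)
```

View pics/w3.png

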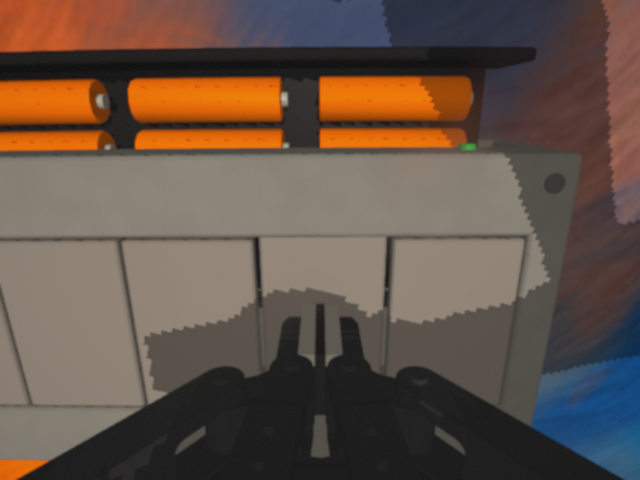

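View pics/sc3c.png

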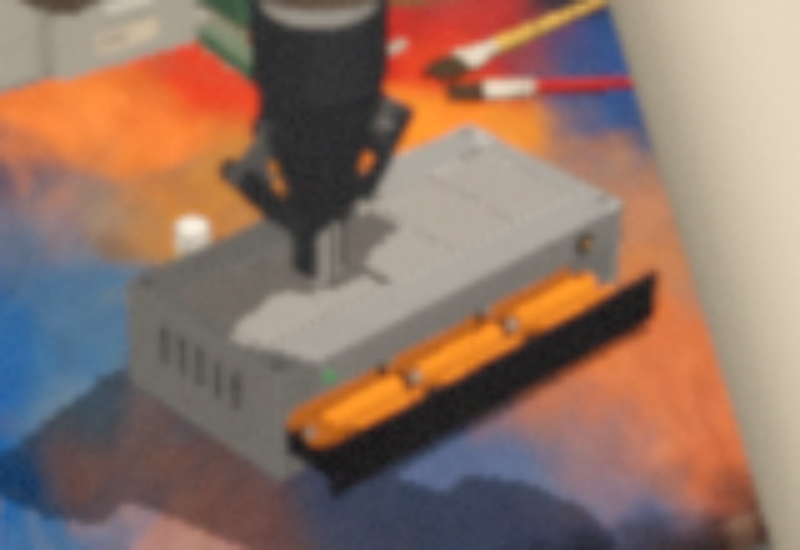

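Both views show the tray out along its full length, with its orange cells visible. Now I'll draw clear.

Call:
play_rows --targets '[{"tx": 0,"ty": 0,"tz": -0.02,"spin": 0,"gripper": 1},{"tx": 0,"ty": 0,"tz": -0.04,"spin": 0,"gripper": 1},{"tx": 0,"ty": 0,"tz": -0.12,"spin": 0,"gripper": 1},{"tx": 0,"ty": 0,"tz": -0.25,"spin": 0,"gripper": 1},{"tx": 0,"ty": 0,"tz": -0.4,"spin": 0,"gripper": 1},{"tx": 0,"ty": 0,"tz": -0.5,"spin": 0,"gripper": 1},{"tx": 0,"ty": 0,"tz": -0.5,"spin": 0,"gripper": 1},{"tx": 0,"ty": 0,"tz": -0.5,"spin": 0,"gripper": 1},{"tx": 0,"ty": 0,"tz": -0.5,"spin": 0,"gripper": 1}]'

```text
clock: 7.25
position: [506.5, 87.8, 201.7]
ee_rot: [-0.131, 0.991, -0.0, -0.001]
contact_force: [-0.8, 0.1, -0.7]
gripper_width: 0.4
```

```bash
python3 - <<'E'
from h import *
im=grab('wrist','w4'); t=grab('top','top4'); s=read_state(); print(s['position'],s['contact_force'])
d=im['depth']; c=np.array([519.5,41.5,0]);a=np.radians(15.1)
ex=np.array([np.cos(a),np.sin(a),0]);ey=np.array([-np.sin(a),np.cos(a),0])
P=[[] for _ in range(5)];T=[]
for v in range(0,480):
  for u in range(0,640):
    if d[v,u]<=0: continue
    p=unproj(im,u,v,depth=d[v,u]); X=(p-c)@ex;Y=(p-c)@ey
    if abs(p[2]-36)<8 and -115<X<-65 and abs(Y-60)<40: T.append(X)
    if p[2]>80: continue
    for i,k in enumerate((-96,-48,0,48,96)):
      if -30<X<10 and abs(Y-k)<18 :P[i].append(p[2])
for q in P: print(len(q),np.median(q) if q else None)
print('tray X min',np.percentile(T,[0.5,2,10]), 'front at -65')
E
```

```text
[506.86911955  87.90868989 202.01158971] [-0.48643533  0.55324908  0.5092476 ]
3150 70.73874606784824
3217 70.66342925371555
3248 70.63729265082318
3225 69.16684142121812
3251 70.66054341603831
tray X min [-100.42572334 -100.3541737   -98.99416279] front at -65
```

View pics/w4.png

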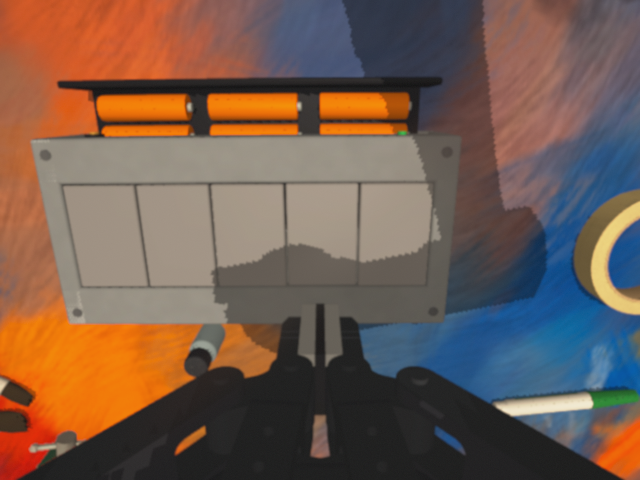

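View pics/top4.png

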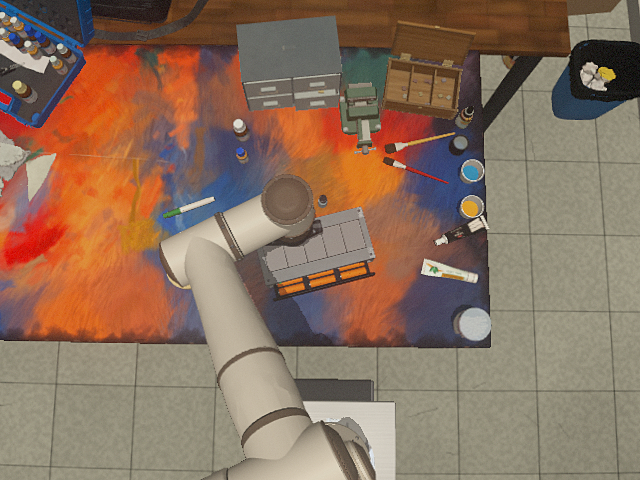

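The tray stands out about 35 mm, the catch face is back at its resting height (1.5 mm below its neighbours), and the bystanders in view haven't moved. The arm is clear, so I'll hand in.

```bash
python3 -c "
from bench import *
print(job_done())"
```

```text
the job is handed in; nothing more can be done
None
```

The battery tray sprang out and the job is handed in, at about 7.5 s of the 42 s allowed; no verdict was reported. I found the catch at box y = +48 mm: the wrist camera's depth showed that panel about 1.4 mm lower than the others. I pressed only that panel with the shut fingertips, instead of feeling along all five.

- **Press:** the panel gave softly, at 2.6 to 3.5 N, to about 4.3 mm below its resting face. The tray was out while I was still pressing.
- **Final checks:** the tray stands about 35 mm out. The catch is back at its resting height, 1.5 mm below its neighbours. The fingertips are about 118 mm above the box top, with no contact force beyond sensor noise.
- **Bystanders:** those in view looked unmoved, by eye. The arm hid vial_a1 in the last pictures, so I did not see it again. In the last top view the arm also hid the tape, which the wrist view showed only in part.
- **Disagreement:** the top and wrist cameras placed the panel row about 4.5 mm apart. I took roughly the average, and the close-up showed the tips centred on the panel.
- **Rejected calls:** my first two move calls were refused as invalid because rows left out some fields; nothing moved.

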